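Seat the run-out gauge on its three-ball base

TASK

Put the rim run-out gauge back on its three-ball base beside the wheel, its stem to the front of the base, which faces the wheel. Keep hold of it as you lower it onto the base's two spring rollers, without dropping it, and press it down until the rollers snap over the edges of its plate and it sits fully home and level on all three balls; then let go. Leave the oil bottle where it stands.

Things in the scene. Friction and masses are not known exactly. Their poses are not given: they have to be found in the camera images.
- gauge_post (a point): Grip point of the loose gauge (0.48 kg, varies by 15 %): on the axis of its dark steel post, 22 mm along x by 18 mm along y, 17 mm below the post's top and 98 mm above the underside of the gauge's feet. Axes: x from stem to back, y across, z up. The post's two y sides are free for the fingers; dial (x = -60 to -20 mm, top 11 mm below this point) in front, thumbscrew (20 mm below) behind.
- gauge_feet (a point): Centre of the underside of the gauge, straight below the post. Its aluminium plate, 106 x 82 x 12 mm with round long edges (radius 6 mm, along x), lies 15 mm up on three steel vee blocks, the feet: two at the stem's end (x = -34, y = +-22 mm, grooves slanting to the middle), one behind (x = +34, y = 0, groove along x). Grooves: 90 degrees, open below, 24 mm wide, 12 mm deep.
- gauge_stem (a point): Tip of the horizontal stem of the gauge's 40 mm dial (dial lies face up), 70 mm in front (-x) of the post's axis, 77 mm above the underside of the feet.
- gauge_base: The fixed aluminium base, 112 x 80 x 16 mm, on the table; origin at the centre of its underside, -x to its front (facing the wheel), y across, z up. On it stand three polished 20 mm steel balls, centres 18 mm up: two in front (x = -34, y = +-22 mm), one behind (x = +34, y = 0). So the gauge fits one way only: its x axis along the base's, stem to the front.
- gauge_home (a point): Point on the base's z axis, 118.1 mm above its underside, where gauge_post lies when the gauge is home (feet 20.1 mm above the underside). Axes as the base's, and the gauge's when home. The balls guide the plate in from up to 4 mm off if nothing holds it sideways.
- catch_left (a joint): Spring arm with a free-turning steel roller (12 mm thick, 40 mm long, along x) at the base's +y side, roller 44 mm from the base's axis, 47 mm up; radians outward, 0 empty, about 0.04 with the gauge home. The plate meets the rollers 14 mm above home; both together need about 12 N downwards, the weight included, to spread; from 6 mm above home they pull it down. Let go too high, it stays up on them.
- catch_right (a joint): The same spring arm and roller at the base's -y side.
- oil_bottle_mid (a point): Bystander: middle of a cream oil bottle with a long red spout, 45 mm wide, 165 mm high, at the far end of the table.

How it is judged:
By the outcome, as a careful person would: the job done as asked, in the order asked, and still so for the second after the job is handed in, with the robot touching nothing.
It also fails if it takes over 32 s, if anything falls off the work surface, if the arm or the gripper's body presses on something with over 40 N, if the wrist force passes 120 N, or if a joint passes its speed limit or range.

ROBOT

A 6-joint arm with a two-finger parallel gripper is mounted at the origin on the work surface; the furniture and walls round the work are solid. World frame = base frame: x ahead of the robot, y to its left, z up, the work surface at z = 0. Lengths are in m, angles in degrees, forces in N, time in s.
With the tool pointing down it reaches from about 0.4 to 0.825 m from the base axis. Payload 7 kg.
Tool frame: the origin (TCP) lies on the centre line of the jaws, within the pads' length; the fingertips stand r.nose_length ahead of it and the grasp point (between the pads) lies 2 mm behind it (r.nose_length is the distance from the TCP to the fingertips, in m); z points along the fingers, y is the direction in which the jaws open and shut (so a half turn about z gives the same grasp; the last joint's range is limited). The gripper opens to 88 mm and grips with 3 to 60 N. Pads are 19 mm wide; open, the fingers measure 130 mm over their backs; the gripper's body (78 mm by 193 mm) begins 47 mm behind the grasp point.
Start: joints at [86.637, 20.546, 0.682, 0, -70.136, -16.507], TCP at [0.229, 0.635, 0.216] pointing down, gripper open.
Joint ranges: [-176.03, 176.03], [-82.01, 121.73], [-58.28, 71.71], [-173.87, 95.51], [-174.79, -0.11], [-173.66, 173.66]. Speed limits (degrees/s): [136.94, 136.94, 172.46, 180, 180, 180].

INTERFACE

Orientations are given as [roll, pitch, yaw] about the fixed x, y, z axes, in that order (R = Rz(yaw) Ry(pitch) Rx(roll)).
In Python, from plant import r gives the robot as it stands.
- The arm moves only by the tool apply_moves, never from a script. Its argument "targets" is a list of rows, each a list of 3 entries, a list of its own where there are three numbers: the shift along the tool's x, y, z scaled (see below), then the turn, a rotation vector about the tool's x, y, z scaled (see below), then the finger opening in mm, from 0 to 87.6. A call has 1 to 5 rows; each row shifts and turns the pose as measured when the row begins, along the tool's axes as they then stand; what a row does not reach is not made up. The controller multiplies each number of a shift by 0.04 m and each number of a turn by 8 degrees. A row lasts 1/10 s, in which the tool goes at most 50 mm and 8.59 degrees, less where a joint would pass 70% of its speed; a pose out of reach is approached as far as the arm can. A call with a number of a shift or a turn outside -1 to 1 is refused whole. A call with a gripper value outside its range is refused whole. The fingers move at their own pace and stop on an object; "squeeze" is the grip in N (left out, the last holds). Time passes only in rows, so rows that do not move let the fingers close. It gives the time, the measured TCP pose, the force and the opening at its end, in the units of the state.
- r.get_state(): the state, without advancing time (a new reading comes with each control period).
- r.capture(name): name is "scene" or "top" or "wrist"; returns a dict with "img" (420x560x3 uint8, blue, green, red), "z_map" (420x560 float32, m along the optical axis (not along the pixel's ray), 0 where there is no reading), "fx", "fy", "cx", "cy" (pixels), "camera_from_world" (4x4, takes a point from world to camera coordinates); the wrist camera has in their place "mount" (4x4, takes a point from camera to tool coordinates, whose origin is the TCP and whose axes are the flange's). Camera axes: x right, y up, looking along -z (the intrinsics and any distortion apply to the point x, -y, -z); pixel columns grow to the right and rows downward; lengths in m; the calibration is good to about 2 mm. A picture is of the moment at which its call begins: read the wrist's pose just before it.
- r.close_job(): hands the job in, once; it reports no verdict.
The state is a dict: "time_s": time; "joints": joint angles; "qd": joint speeds; "joint_torque": joint torques, N m; "tcp_pos": TCP position; "eef_rot": TCP orientation; "contact_force": force on the tool from outside, world axes, zero at the start; "moment": the same for the moment, N m; "gripper_width": finger opening in m.
Only numpy, scipy, OpenCV 4.12 (cv2) and the standard library are available. Lean on these libraries where they do the work, as an engineer would, in place of code of your own. Each camera call takes 0.05 s, during which the arm holds its last target.

## Working session

There is one attempt and no reset: what is moved stays moved. The work goes in short steps, Python scripts to look and compute and a tool call to move; the robot and the scene stay as the last step left them, time stands still between calls to the robot, and variables do not carry over. Pictures are saved under pics/ and viewed, and the job is handed in when it is done.

Besides the shell and the picture viewer there is one more tool, called after "Emit:" by a JSON object that holds its "fn" and its "kwargs". apply_moves: Moves the arm, as the interface text tells. Its arguments: {"type":"object","properties":{"targets":{"type":"array","items":{"type":"array"}},"squeeze":{"type":"number"}},"required":["targets"]}

```bash
ls; mkdir -p pics; cat > h.py <<'E'
import numpy as np,cv2
from plant import r
def save(n,c): cv2.imwrite(f'pics/{n}.png',c['img'])
def w(c,u,v,z=None):
    z=c['z_map'][int(v),int(u)] if z is None else z
    p=np.array([(u-c['cx'])/c['fx']*z,-(v-c['cy'])/c['fy']*z,-z,1])
    return (np.linalg.inv(c['camera_from_world'])@p)[:3]
E
python3 - <<'E'
from h import *
import pickle
s=r.get_state();print(s,r.nose_length)
for n in ['scene','top','wrist']:
    c=r.capture(n);save(n+'0',c);pickle.dump(c,open(n+'0.pkl','wb'));print(n,c.keys(),c['fx'],c['cx'],c['cy'],(c['z_map']>0).mean())
print(c.get('mount'))
E
```

```text
pics
{'time_s': 0.0, 'joints': array([ 8.66365188e+01,  2.05919770e+01,  6.33024729e-01, -2.25026336e-02,
       -7.01341977e+01, -1.65087509e+01]), 'qd': array([-0.0134566 ,  0.05281522,  0.00021155,  0.0302638 ,  0.02579451,
        0.06219575]), 'joint_torque': array([ 4.28449739e-04, -5.82712626e+01,  2.93059981e+01,  6.99729100e+00,
        7.09085565e-03, -1.57884360e-04]), 'tcp_pos': array([0.22926732, 0.63432757, 0.21470339]), 'eef_rot': array([ 1.79904678e+02, -6.19090642e-03, -1.98798910e+01]), 'contact_force': array([-0.01881534, -0.41844157, -0.1103159 ]), 'moment': array([ 0.006987  , -0.02161844, -0.04511069]), 'gripper_width': 0.0875911944634747} 0.017
scene dict_keys(['img', 'z_map', 'fx', 'fy', 'cx', 'cy', 'camera_from_world']) 426.35288686320223 281.50317810856427 206.83311800442132 0.99578231292517
top dict_keys(['img', 'z_map', 'fx', 'fy', 'cx', 'cy', 'camera_from_world']) 396.2979060937783 286.93206710722956 209.39775382878994 0.9960756802721088
wrist dict_keys(['img', 'z_map', 'fx', 'fy', 'cx', 'cy', 'mount']) 346.2026271117431 281.36506813016837 209.81993910934955 0.9798469387755102
[[ 5.50945239e-04  9.69304234e-01  2.45863781e-01  6.46321812e-02]
 [ 9.99999835e-01 -4.93842162e-04 -2.93910105e-04 -4.03071346e-04]
 [-1.63470408e-04  2.45863902e-01 -9.69304346e-01 -1.68736477e-01]
 [ 0.00000000e+00  0.00000000e+00  0.00000000e+00  1.00000000e+00]]
```

View pics/scene0.png

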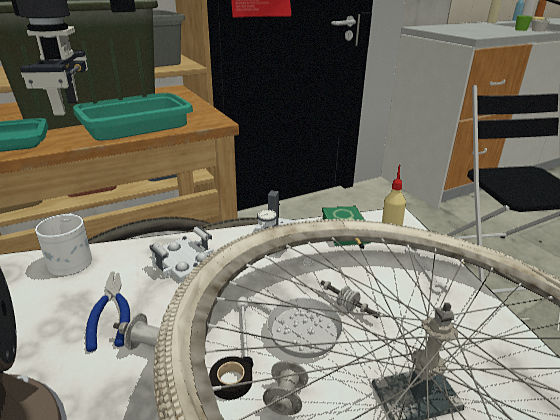

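View pics/top0.png

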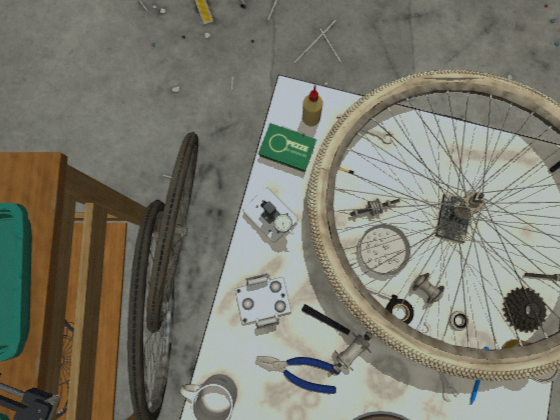

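View pics/wrist0.png

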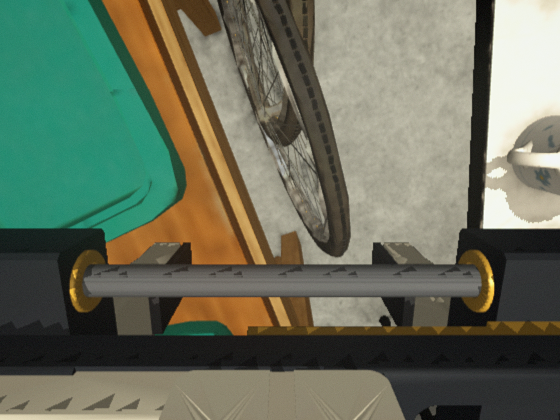

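The top view shows the gauge at about (270,216) with its dial towards the wheel, the base at about (264,302), and the bottle at (313,105). I'll zoom in and measure.

```bash
python3 - <<'E'
from h import *
import pickle
c=pickle.load(open('top0.pkl','rb'))
cr=c['img'][180:340,220:330]
cv2.imwrite('pics/topc.png',cv2.resize(cr,None,fx=5,fy=5,interpolation=cv2.INTER_CUBIC)[:600] if 0 else cv2.resize(cr,(412,600),interpolation=cv2.INTER_CUBIC))
for nm,(y0,x0) in dict(g=(185,235),b=(265,225)).items():
    cv2.imwrite(f'pics/top_{nm}.png',cv2.resize(c['img'][y0:y0+75,x0:x0+75],(600,600),interpolation=cv2.INTER_CUBIC))
for u,v in [(268,209),(283,224),(264,302),(305,110),(210,390),(320,190),(440,215)]: print(u,v,w(c,u,v).round(3))
E
```

```text
268 209 [0.545 0.242 0.117]
283 224 [0.518 0.211 0.089]
264 302 [0.353 0.253 0.016]
305 110 [0.779 0.161 0.078]
210 390 [0.168 0.368 0.006]
320 190 [0.591 0.132 0.089]
440 215 [0.402 0.218 0.918]
```

View pics/top_g.png

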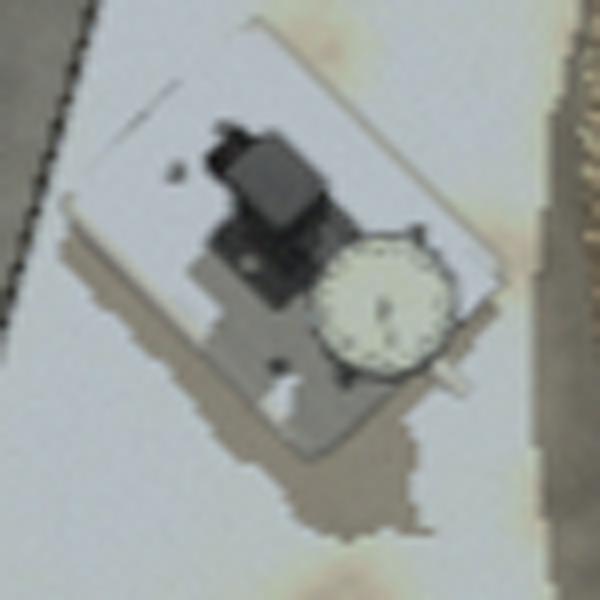

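View pics/top_b.png

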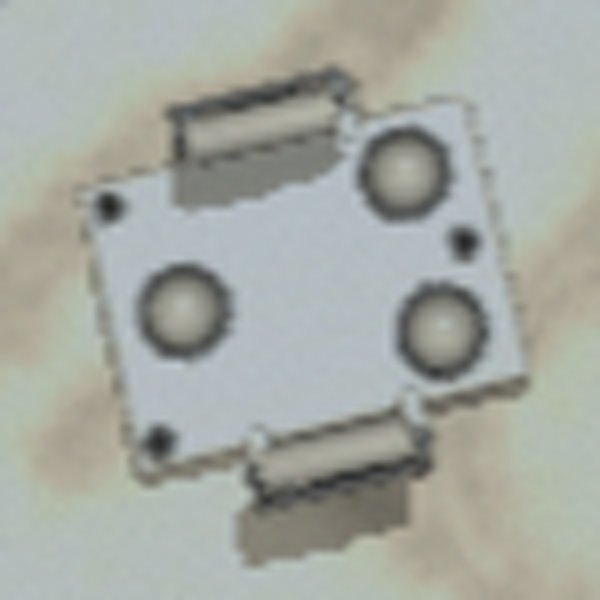

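```bash
cat >> h.py <<'E'
def rayz(c,u,v,Z,cfw=None):
    M=np.linalg.inv(c['camera_from_world'] if cfw is None else cfw)
    d=M[:3,:3]@np.array([(u-c['cx'])/c['fx'],-(v-c['cy'])/c['fy'],-1]);o=M[:3,3]
    return o+d*(Z-o[2])/d[2]
def proj(c,P,cfw=None):
    P=np.atleast_2d(P);p=(c['camera_from_world'] if cfw is None else cfw)@np.c_[P,np.ones(len(P))].T
    return np.c_[c['cx']+c['fx']*p[0]/-p[2],c['cy']-c['fy']*p[1]/-p[2]]
def fit(L,W):
    L=np.array(L,float);W=np.array(W,float);a=L-L.mean(0);b=W-W.mean(0)
    th=np.arctan2((a[:,0]*b[:,1]-a[:,1]*b[:,0]).sum(),(a*b).sum())
    R=np.array([[np.cos(th),-np.sin(th)],[np.sin(th),np.cos(th)]])
    t=W.mean(0)-R@L.mean(0); return t,np.degrees(th),W-(L@R.T+t)
def wcfw(c,s):
    from scipy.spatial.transform import Rotation as Ro
    T=np.eye(4);T[:3,:3]=Ro.from_euler('xyz',s['eef_rot'],degrees=True).as_matrix();T[:3,3]=s['tcp_pos']
    return np.linalg.inv(T@c['mount'])
E
python3 - <<'E'
from h import *
import pickle
c=pickle.load(open('top0.pkl','rb'))
g=lambda x,y,Z:rayz(c,235+x/8-.5,185+y/8-.5,Z)
b=lambda x,y,Z:rayz(c,225+x/8-.5,265+y/8-.5,Z)
print('post top',g(280,180,.115), 'stem',g(460,385,.077))
pl=[g(*q,.021)[:2] for q in [(255,15),(505,270),(315,460),(65,195)]]
print(np.round(pl,3))
# stem dir = from first to second = -x
print(fit([(53,-41),(-53,-41),(-53,41),(53,41)],np.array(pl)*1000))
print(fit([(53,41),(-53,41),(-53,-41),(53,-41)],np.array(pl)*1000))
B=[b(185,312,.018),b(405,173,.018),b(443,330,.018)]
for p in B: print(p)
B=np.array(B)[:,:2]*1000
print(fit([(34,0),(-34,22),(-34,-22)],B))
print(w(c,250,304),w(c,275,286), w(c,245,305),w(c,253,285))
E
```

```text
post top [0.54936879 0.23914162 0.115     ] stem [0.50079715 0.19182138 0.077     ]
[[0.615 0.249]
 [0.54  0.177]
 [0.486 0.231]
 [0.562 0.303]]
(array([550.98359421, 240.12431138]), np.float64(44.077672175138815), array([[-2.30735844,  1.54732861],
       [-0.94650943,  3.2094186 ],
       [ 1.6362187 , -1.4955637 ],
       [ 1.61764917, -3.26118352]]))
(array([550.98359421, 240.12431138]), np.float64(42.1763658601426), array([[ 52.53934198, -57.00776167],
       [ 56.30471379, -57.91277322],
       [-53.21048172,  57.05952658],
       [-55.63357405,  57.86100831]]))
[0.35027233 0.28875113 0.018     ]
[0.38783149 0.22811329 0.018     ]
[0.34519718 0.21748245 0.018     ]
(array([358.40492789, 255.790434  ]), np.float64(103.75849111177385), array([[ -0.04638113,  -0.06373459],
       [ 42.7090945 ,  10.57954446],
       [-42.66271337, -10.51580986]]))
[0.34972705 0.28282027 0.02733316] [0.38823187 0.22830266 0.02613423] [0.34755566 0.29380725 0.02607701] [0.39039447 0.2774882  0.01670162]
```

```bash
python3 - <<'E'
from h import *
import pickle
for n in ['top','scene']:
    c=pickle.load(open(n+'0.pkl','rb'))
    v,u=np.mgrid[0:420,0:560];z=c['z_map']
    P=np.stack([(u-c['cx'])/c['fx']*z,-(v-c['cy'])/c['fy']*z,-z,1+0*z],-1)@np.linalg.inv(c['camera_from_world']).T
    P=P[z>0][:,:3]
    print(n,np.linalg.inv(c['camera_from_world'])[:3,3])
    H=np.zeros((20,20))
    for i in range(20):
        for j in range(20):
            x=.2+.03*i;y=-.1+.03*j
            m=(abs(P[:,0]-x)<.015)&(abs(P[:,1]-y)<.015)
            H[i,j]=P[m,2].max()*1000 if m.any() else -1
    print('cols y from',-.1,'to',.47)
    for i in range(20): print('%.2f'%(.2+.03*i),' '.join('%4d'%h for h in H[i]))
E
```

```text
top [0.40205544 0.21842529 0.91815572]
cols y from -0.1 to 0.47
0.20    3    3    4    3    4    3   39   35   12   15   15   16   12    4   93   92   93   80   -1   -1
0.23  154  152  138    3    3   40   56   48   15   16   16   16   15    3    3    4    3    2   -1   -1
0.26  155  152  150  147  128   57   42   47    3    4    3    3    3    2    4    4    4    1   -1   -1
0.29  139  141  146  147  144  134   13   10    3    4    3    3   52    3    3    4    4   -1   -1   -1
0.32  130  119  131  137  142  138  129   10   12    9   19   54   55   22   18    4    4   -1   -1   -1
0.35  129  113  116  124  128  134  131  119   11    9   26   29   19   28   19    5    2   -1   -1 -753
0.38  105   52  119  102  115  123  130  125    5    3   23   29   19   53   23    3    1   -1   -1 -742
0.41   98  119  118  102  107  116  121  123  109    4   17   46   54   54    4    4   -1   -1   -1 -745
0.44  115  118   95  112  109   22  112  118  116    3    3    3    3    2    3    2   -1   -1   -1 -736
0.47  117  115  112  110   87   91  107  111  114    4    3    4    3    4    4    2   -1  
[... 2532 characters left out ...]
   80   89   94    4    2   28   30   27   -1   -1   -1   -1   -1 -101
0.62   97   91    3   64   64   65   76   87   90    3    2   -1   29    1   -1   -1   -1   -1   -1 -100
0.65   95   87   84   79    3   72   76   83   86   12   -1   -1   -1    2   -1   -1   -1   -1   -1   -1
0.68   54   85   56   75   74   67   73   81   79    7   31   32   31    2   -1   -1   -1   -1   -1   -1
0.71   52   75   73   55   54   66   73   76    9   -1   33   32   31    0   -1   -1   -1   -1   -1   -1
0.74    3   51   66   62   60   67   73   72    4   30   32   33   32   -1   -1   -1   -1   -1   -1   -1
0.77   63   49   47   57   64   68   69   94  131   90   30   32   -1   -1   -1   -1   -1   -1   -1   -1
```

```bash
cat > plan.py <<'E'
import sys,json
from h import *
from scipy.spatial.transform import Rotation as Ro
# usage: plan.py x y z yaw nrows_max
x,y,z,yaw=map(float,sys.argv[1:5]);n=int(sys.argv[5]) if len(sys.argv)>5 else 0
s=r.get_state();p=s['tcp_pos'].copy();R=Ro.from_euler('xyz',s['eef_rot'],degrees=True)
G=Ro.from_euler('xyz',[180,0,yaw],degrees=True);g=np.array([x,y,z])
print('t',s['time_s'],'p',p.round(4),'rpy',s['eef_rot'].round(2),'F',s['contact_force'].round(1),'w',round(s['gripper_width']*1000,1),'j',s['joints'].round(0))
d=g-p;rv=(R.inv()*G).as_rotvec(degrees=True)
N=max(n,int(np.ceil(max(np.linalg.norm(d)/.038,np.abs(rv).max()/7.8,1))))
print('N',N,'err mm',(d*1000).round(1),'rv',rv.round(2),'tool err',(R.inv().apply(d)*1000).round(1))
for k in range(min(N,5)):
    sh=(R.inv().apply(d/N)/.04).round(2);t=(rv/N/8).round(2)
    print([sh.tolist(),t.tolist()])
    R=R*Ro.from_rotvec(rv/N,degrees=True)
E
python3 plan.py .55 .2395 .24 -135.9
```

```text
t 0.15 p [0.2294 0.6344 0.215 ] rpy [ 1.7993e+02 -1.0000e-02 -1.9880e+01] F [-0.1 -0.1 -0.6] w 87.5 j [ 87.  21.   1.  -0. -70. -17.]
N 15 err mm [ 320.6 -394.9   25. ] rv [ 4.0000e-02 -8.0000e-02  1.1602e+02] tool err [435.8 262.4 -24.6]
[[0.73, 0.44, -0.04], [0.0, -0.0, 0.97]]
[[0.78, 0.34, -0.04], [0.0, -0.0, 0.97]]
[[0.82, 0.23, -0.04], [0.0, -0.0, 0.97]]
[[0.84, 0.12, -0.04], [0.0, -0.0, 0.97]]
[[0.85, 0.0, -0.04], [0.0, -0.0, 0.97]]
```

```bash
python3 plan.py .332 .363 .24 -76.2
```

```text
t 0.15 p [0.2294 0.6344 0.215 ] rpy [ 1.7993e+02 -1.0000e-02 -1.9880e+01] F [-0.1 -0.1 -0.6] w 87.5 j [ 87.  21.   1.  -0. -70. -17.]
N 8 err mm [ 102.6 -271.4   25. ] rv [ 6.000e-02 -4.000e-02  5.632e+01] tool err [188.8 220.4 -24.7]
[[0.59, 0.69, -0.08], [0.0, -0.0, 0.88]]
[[0.67, 0.61, -0.08], [0.0, -0.0, 0.88]]
[[0.74, 0.52, -0.08], [0.0, -0.0, 0.88]]
[[0.8, 0.43, -0.08], [0.0, -0.0, 0.88]]
[[0.85, 0.33, -0.08], [0.0, -0.0, 0.88]]
```

Emit:
{"fn": "apply_moves", "kwargs": {"targets": [[[0.6,0.7,-0.1],[0,0,0.9],87],[[0.7,0.6,-0.1],[0,0,0.9],87],[[0.75,0.5,-0.1],[0,0,0.9],87],[[0.8,0.4,-0.1],[0,0,0.9],87],[[0.85,0.3,-0.1],[0,0,0.9],87]], "squeeze": 40}}

```text
time_s: 0.65
tcp_pos: [0.2954, 0.462, 0.2312]
eef_rot: [179.7, -0.3, -56.9]
contact_force: [-0.0, 0.4, -0.2]
gripper_width: 0.0871
```

```bash
python3 plan.py .332 .363 .24 -76.2
```

```text
t 0.65 p [0.2954 0.462  0.2312] rpy [179.68  -0.33 -56.89] F [-0.   0.4 -0.2] w 87.1 j [ 78.   8. -14.   0. -68. -45.]
N 3 err mm [ 36.6 -99.    8.8] rv [ 0.26 -0.38 19.31] tool err [102.9  23.4  -8.1]
[[0.86, 0.2, -0.07], [0.01, -0.02, 0.8]]
[[0.87, 0.1, -0.07], [0.01, -0.02, 0.8]]
[[0.88, -0.0, -0.07], [0.01, -0.02, 0.8]]
```

Emit:
{"fn": "apply_moves", "kwargs": {"targets": [[[0.85,0.2,-0.1],[0,0,0.8],87],[[0.9,0.1,-0.1],[0,0,0.8],87],[[0.9,0,-0.1],[0,0,0.8],87],[[0.2,0,0],[0,0,0.2],87],[[0,0,0],[0,0,0],87]]}}

```text
time_s: 1.15
tcp_pos: [0.3352, 0.3448, 0.2449]
eef_rot: [179.8, -0.4, -78.9]
contact_force: [0.2, 0.7, -0.5]
gripper_width: 0.0866
```

```bash
python3 - <<'E'
from h import *
import pickle
s=r.get_state();c=r.capture('wrist');save('wb',c);pickle.dump((s,c),open('wb.pkl','wb'));print(s['tcp_pos'],s['eef_rot'],s['qd'].max(),s['joints'].round())
E
```

```text
[0.335161   0.34477329 0.24494364] [179.82041156  -0.38730081 -78.94865348] 0.03050531458088648 [ 69.   1. -20.   0. -69. -58.]
```

View pics/wb.png

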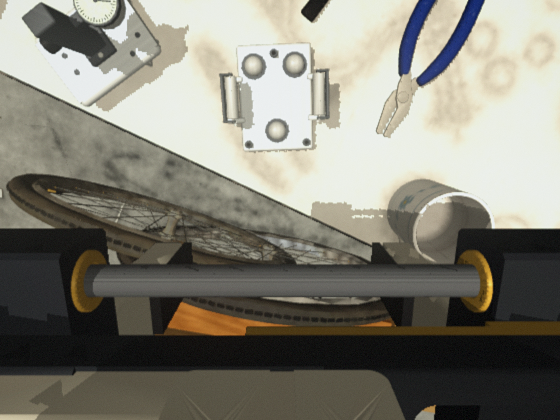

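```bash
python3 - <<'E'
import cv2
i=cv2.imread('pics/wb.png');cv2.imwrite('pics/wbc.png',cv2.resize(i[35:160,205:345],(672,600),interpolation=cv2.INTER_CUBIC))
E
```

```text
(no output)
```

View pics/wbc.png

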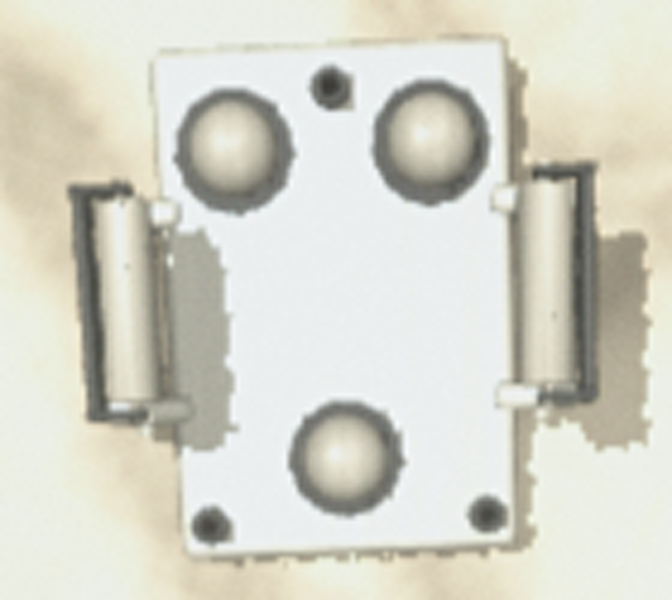

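```bash
python3 - <<'E'
from h import *
import pickle
s,c=pickle.load(open('wb.pkl','rb'));M=wcfw(c,s)
f=lambda x,y,Z:rayz(c,205+x/4.8-.5,35+y/4.8-.5,Z,M)[:2]*1000
B=[f(346,458,.018),f(431,142,.018),f(234,150,.018)]
print(np.round(B,1));print(fit([(34,0),(-34,22),(-34,-22)],B))
# rollers z .047
print('rollers ends +y', f(548,178,.047),f(545,390,.047),'-y',f(115,195,.047),f(137,405,.047))
# base corners top z.016
C=[f(505,40,.016),f(157,52,.016),f(188,553,.016),f(512,540,.016)]
print(fit([(-56,40),(-56,-40),(56,-40),(56,40)],C))
z=c['z_map']
for u,v in [(150,200),(380,60),(330,180),(270,95)]:
    zz=z[v,u];print(np.linalg.inv(M)@np.array([(u-c['cx'])/c['fx']*zz,-(v-c['cy'])/c['fy']*zz,-zz,1]))
E
python3 plan.py .605 .293 .24 -135.9
```

```text
[[350.  288.7]
 [344.4 217.8]
 [387.1 227.9]]
(array([357.8372311 , 255.79188328]), np.float64(103.40367802277659), array([[ 0.01440867, -0.18929518],
       [ 0.04103151,  0.15358871],
       [-0.05544018,  0.03570647]]))
rollers ends +y [319.3723082  224.63784756] [310.77734305 266.16679349] -y [406.85973117 245.18756216] [395.65845835 285.95037023]
(array([357.61031892, 255.44415781]), np.float64(103.13034763041873), array([[ 1.16697782,  1.90896172],
       [-1.8412464 ,  0.94727856],
       [-1.32316652, -1.67421964],
       [ 1.9974351 , -1.18202063]]))
[ 0.70713646  0.58897682 -0.65891539  1.        ]
[2.51450124e-01 1.92358485e-01 3.92572019e-04 1.00000000e+00]
[2.75849885e-01 3.34315437e-01 8.59470048e-04 1.00000000e+00]
[0.36405356 0.25358612 0.01700316 1.        ]
t 1.2 p [0.3351 0.3454 0.245 ] rpy [179.83  -0.39 -78.87] F [ 0.2 -0.5 -1.3] w 87.0 j [ 69.   1. -20.   0. -69. -58.]
N 8 err mm [269.9 -52.4  -5. ] rv [-3.000e-02 -4.400e-01  5.702e+01] tool err [ 103.4 -254.7    4.9]
[[0.32, -0.8, 0.02], [-0.0, -0.01, 0.89]]
[[0.22, -0.83, 0.01], [-0.0, -0.01, 0.89]]
[[0.12, -0.85, 0.01], [-0.0, -0.01, 0.89]]
[[0.01, -0.86, 0.01], [-0.0, -0.01, 0.89]]
[[-0.1, -0.85, 0.01], [-0.0, -0.01, 0.89]]
```

Emit:
{"fn": "apply_moves", "kwargs": {"targets": [[[0.3,-0.8,0],[0,0,0.9],87],[[0.2,-0.85,0],[0,0,0.9],87],[[0.1,-0.85,0],[0,0,0.9],87],[[0,-0.85,0],[0,0,0.9],87],[[-0.1,-0.85,0],[0,0,0.9],87]]}}

```text
time_s: 1.7
tcp_pos: [0.5062, 0.3219, 0.244]
eef_rot: [-180.0, -0.3, -115.0]
contact_force: [0.3, 0.5, -0.8]
gripper_width: 0.0868
```

```bash
python3 plan.py .605 .293 .24 -135.9
```

```text
t 1.7 p [0.5062 0.3219 0.244 ] rpy [-179.97   -0.32 -115.02] F [ 0.3  0.5 -0.8] w 86.8 j [ 51.  13.  -7.   0. -71. -76.]
N 3 err mm [ 98.8 -28.9  -4. ] rv [-0.09 -0.31 20.88] tool err [ -15.6 -101.8    4. ]
[[-0.13, -0.85, 0.03], [-0.0, -0.01, 0.87]]
[[-0.23, -0.83, 0.03], [-0.0, -0.01, 0.87]]
[[-0.33, -0.79, 0.03], [-0.0, -0.01, 0.87]]
```

Emit:
{"fn": "apply_moves", "kwargs": {"targets": [[[-0.1,-0.85,0],[0,0,0.85],87],[[-0.2,-0.8,0],[0,0,0.85],87],[[-0.3,-0.6,0],[0,0,0.7],87],[[0,0,0],[0,0,0],87]]}}

```text
time_s: 2.1
tcp_pos: [0.6032, 0.2984, 0.238]
eef_rot: [-179.8, -0.6, -134.8]
contact_force: [0.2, 0.2, 0.2]
gripper_width: 0.087
```

```bash
python3 - <<'E'
from h import *
import pickle
s=r.get_state();c=r.capture('wrist');save('wg',c);pickle.dump((s,c),open('wg.pkl','wb'));print(s['tcp_pos'],s['eef_rot'],s['qd'].max(),s['joints'].round())
E
```

```text
[0.60317611 0.29840067 0.23797025] [-179.84403607   -0.63280092 -134.81316842] 2.3642808583056647 [ 43.  20.   3.   0. -73. -88.]
```

View pics/wg.png

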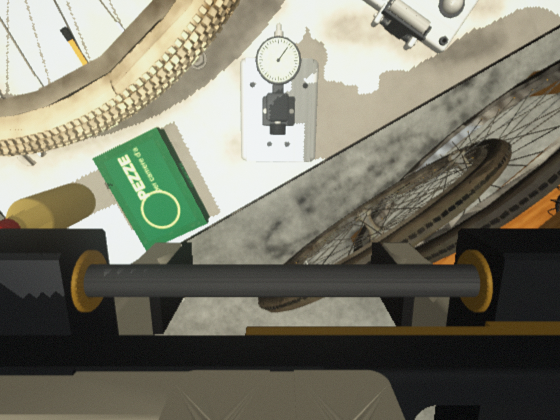

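```bash
python3 - <<'E'
import cv2
i=cv2.imread('pics/wg.png');cv2.imwrite('pics/wgc.png',cv2.resize(i[15:170,225:335],(528,744)[:2],interpolation=cv2.INTER_CUBIC)[:, :])
cv2.imwrite('pics/wgp.png',cv2.resize(i[75:140,250:310],(540,585),interpolation=cv2.INTER_CUBIC))
cv2.imwrite('pics/wgc.png',cv2.resize(i[15:170,225:335],(418,589),interpolation=cv2.INTER_CUBIC))
E
```

```text
(no output)
```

View pics/wgc.png

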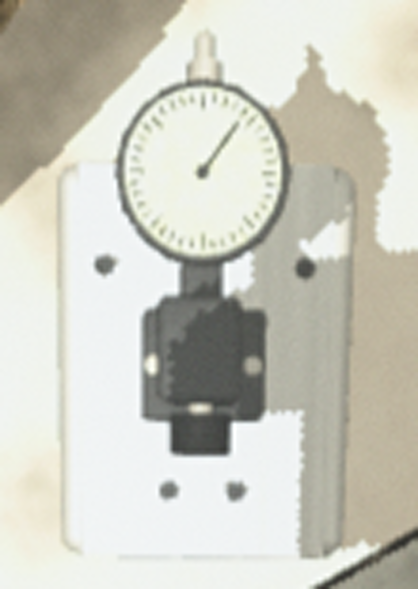

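View pics/wgp.png

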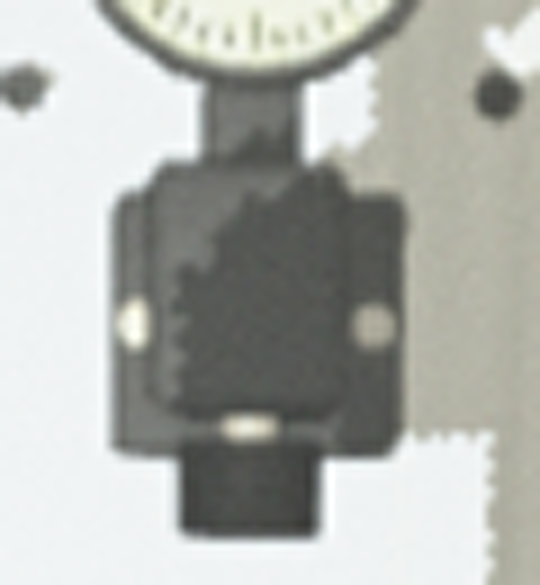

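```bash
python3 - <<'E'
from h import *
import pickle
s,c=pickle.load(open('wg.pkl','rb'));M=wcfw(c,s)
f=lambda x,y,Z:rayz(c,225+x/3.8-.5,15+y/3.8-.5,Z,M)[:2]*1000
h=lambda x,y,Z:rayz(c,250+x/9-.5,75+y/9-.5,Z,M)[:2]*1000
st=f(205,33,.077);di=f(203,172,.087);ptc=h(257,287,.115)
cor=[f(60,165,.021),f(355,168,.021),f(340,557,.021),f(64,553,.021)]
print('stem',st,'dial',di,'post',ptc)
print(fit([(-53,-41),(-53,41),(53,41),(53,-41)],cor))
print(fit([(-53,41),(-53,-41),(53,-41),(53,41)],cor))
L=[(-70,0),(-40,0),(0,0)];print(fit(L,[st,di,ptc]))
# model overlay
t,th,_=fit(L,[st,di,ptc]);a=np.radians(th);R=np.array([[np.cos(a),-np.sin(a)],[np.sin(a),np.cos(a)]])
img=cv2.resize(c['img'],None,fx=4,fy=4,interpolation=cv2.INTER_CUBIC)
def poly(pts,z,col):
    P=np.c_[(np.array(pts)@R.T+t)/1000,np.full(len(pts),z)]
    q=(proj(c,P,M)+.5)*4;cv2.polylines(img,[q.astype(int)],True,col,1)
poly([(-11,-9),(11,-9),(11,9),(-11,9)],.115,(0,0,255))
poly([(-53,-35),(53,-35),(53,35),(-53,35)],.027,(0,255,0))
poly([(-53,-41),(53,-41),(53,41),(-53,41)],.021,(255,0,0))
an=np.linspace(0,6.28,40);poly(np.c_[-40+20*np.cos(an),20*np.sin(an)],.087,(255,0,255))
poly([(-70,0),(-60,0)],.077,(0,0,255))
cv2.imwrite('pics/ov.png',img[70:670,880:1360])
E
```

```text
stem [498.0679994 190.0164441] dial [520.42796499 211.96994924] post [548.39028516 240.65739858]
(array([548.86023161, 240.00764014]), np.float64(44.36214854491782), array([[-0.26056618,  0.83376506],
       [ 0.40862502, -0.43320211],
       [ 0.37861318, -0.70982917],
       [-0.52667201,  0.30926622]]))
(array([548.86023161, 240.00764014]), np.float64(43.8775495763127), array([[ 57.13623391, -58.35409488],
       [-56.36404595,  58.11105284],
       [-57.01818692,  58.47803077],
       [ 56.24599896, -58.23498873]]))
(array([548.12737332, 240.23678884]), np.float64(45.210197234062164), array([[-0.74382002, -0.54161545],
       [ 0.48090818,  0.12100571],
       [ 0.26291185,  0.42060974]]))
```

View pics/ov.png

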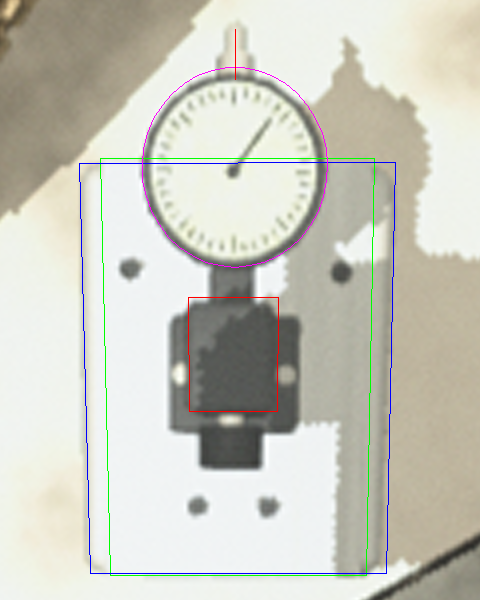

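```bash
python3 plan.py .5484 .2403 .19 -135.3
```

```text
t 2.15 p [0.6019 0.2987 0.2379] rpy [-179.88   -0.66 -134.65] F [-0.4  0.2 -1.1] w 86.7 j [ 43.  20.   3.   0. -73. -88.]
N 3 err mm [-53.5 -58.4 -47.9] rv [-0.13 -0.66  0.65] tool err [78.6 -2.9 48.8]
[[0.65, -0.02, 0.41], [-0.01, -0.03, 0.03]]
[[0.66, -0.03, 0.4], [-0.01, -0.03, 0.03]]
[[0.66, -0.03, 0.4], [-0.01, -0.03, 0.03]]
```

Emit:
{"fn": "apply_moves", "kwargs": {"targets": [[[0.65,0,0.4],[0,-0.03,0.03],87],[[0.65,-0.05,0.4],[0,-0.03,0.03],87],[[0.65,-0.05,0.4],[0,-0.03,0.03],87],[[0,0,0],[0,0,0],87]]}}

```text
time_s: 2.55
tcp_pos: [0.5454, 0.2428, 0.1855]
eef_rot: [-179.9, -0.1, -134.6]
contact_force: [0.6, 0.9, 1.3]
gripper_width: 0.0869
```

```bash
python3 plan.py .5484 .2403 .15 -135.3
```

```text
t 2.55 p [0.5454 0.2428 0.1855] rpy [-1.7994e+02 -1.2000e-01 -1.3458e+02] F [0.6 0.9 1.3] w 86.9 j [ 43.  15. -12.   0. -64. -87.]
N 1 err mm [  3.   -2.5 -35.5] rv [-0.06 -0.11  0.72] tool err [-0.4 -3.9 35.5]
[[-0.01, -0.1, 0.89], [-0.01, -0.01, 0.09]]
```

Emit:
{"fn": "apply_moves", "kwargs": {"targets": [[[0,-0.1,0.5],[0,0,0.1],87],[[0,0,0.4],[0,0,0],87],[[0,0,0],[0,0,0],87]]}}

```text
time_s: 2.85
tcp_pos: [0.5468, 0.2433, 0.1498]
eef_rot: [-179.9, 0.0, -134.8]
contact_force: [0.0, -0.6, -0.3]
gripper_width: 0.0869
```

```bash
python3 plan.py .5484 .2403 .096 -135.3
```

```text
t 2.85 p [0.5468 0.2433 0.1498] rpy [-1.7992e+02  3.0000e-02 -1.3481e+02] F [ 0.  -0.6 -0.3] w 86.9 j [ 43.  16. -15.   0. -59. -88.]
N 2 err mm [  1.6  -3.  -53.8] rv [-0.08  0.03  0.49] tool err [ 1.1 -3.2 53.8]
[[0.01, -0.04, 0.67], [-0.0, 0.0, 0.03]]
[[0.01, -0.04, 0.67], [-0.0, 0.0, 0.03]]
```

Emit:
{"fn": "apply_moves", "kwargs": {"targets": [[[0,-0.1,0.4],[0,0,0.05],87],[[0,-0.05,0.4],[0,0,0],87],[[0,0,0.3],[0,0,0],87],[[0,0,0],[0,0,0],87]]}}

```text
time_s: 3.25
tcp_pos: [0.5521, 0.2439, 0.1078]
eef_rot: [-179.9, 0.3, -134.7]
contact_force: [-0.7, 0.1, 0.1]
gripper_width: 0.0866
```

```bash
python3 plan.py .5484 .2403 .096 -135.3
```

```text
t 3.25 p [0.5521 0.2439 0.1078] rpy [-179.85    0.26 -134.66] F [-0.7  0.1  0.1] w 86.6 j [ 42.  19. -17.   0. -54. -87.]
N 1 err mm [ -3.7  -3.6 -11.8] rv [-0.15  0.26  0.64] tool err [ 5.2  0.1 11.8]
[[0.13, 0.0, 0.29], [-0.02, 0.03, 0.08]]
```

Emit:
{"fn": "apply_moves", "kwargs": {"targets": [[[0.15,0,0.2],[0,0,0.05],87],[[0,0,0.1],[0,0,0],87],[[0,0,0],[0,0,0],87]]}}

```text
time_s: 3.55
tcp_pos: [0.5482, 0.2408, 0.0967]
eef_rot: [-179.8, 0.4, -135.0]
contact_force: [0.6, -0.2, -0.6]
gripper_width: 0.087
```

```bash
python3 plan.py .5484 .2403 .096 -135.3
```

```text
t 3.55 p [0.5482 0.2408 0.0967] rpy [-179.82    0.38 -134.97] F [ 0.6 -0.2 -0.6] w 87.0 j [ 43.  19. -19.   0. -52. -88.]
N 1 err mm [ 0.2 -0.5 -0.7] rv [-0.18  0.38  0.33] tool err [ 0.2 -0.5  0.7]
[[0.0, -0.01, 0.02], [-0.02, 0.05, 0.04]]
```

Emit:
{"fn": "apply_moves", "kwargs": {"targets": [[[0,0,0],[-0.02,0.05,0.05],87],[[0,0,0],[0,0,0],30],[[0,0,0],[0,0,0],10],[[0,0,0],[0,0,0],10]], "squeeze": 15}}

```text
time_s: 3.95
tcp_pos: [0.5489, 0.2412, 0.0981]
eef_rot: [-180.0, 0.1, -135.4]
contact_force: [-0.2, 0.0, -0.5]
gripper_width: 0.0685
```

```bash
python3 plan.py .5484 .2403 .096 -135.3
```

```text
t 3.95 p [0.5489 0.2412 0.0981] rpy [-1.7997e+02  6.0000e-02 -1.3539e+02] F [-0.2  0.  -0.5] w 68.5 j [ 42.  19. -18.   0. -53. -88.]
N 1 err mm [-0.5 -0.9 -2.1] rv [-0.03  0.06 -0.09] tool err [ 1.  -0.2  2.1]
[[0.02, -0.01, 0.05], [-0.0, 0.01, -0.01]]
```

Emit:
{"fn": "apply_moves", "kwargs": {"targets": [[[0.02,0,0.05],[0,0,0],10],[[0,0,0],[0,0,0],10],[[0,0,0],[0,0,0],10],[[0,0,0],[0,0,0],10],[[0,0,0],[0,0,0],10]]}}

```text
time_s: 4.45
tcp_pos: [0.5484, 0.2405, 0.0961]
eef_rot: [-180.0, 0.1, -135.4]
contact_force: [-0.2, 0.7, -0.0]
gripper_width: 0.0287
```

```bash
python3 plan.py .5484 .2403 .096 -135.3
```

```text
t 4.45 p [0.5484 0.2405 0.0961] rpy [-1.7997e+02  8.0000e-02 -1.3540e+02] F [-0.2  0.7 -0. ] w 28.7 j [ 42.  19. -18.   0. -52. -88.]
N 1 err mm [ 0.  -0.2 -0.1] rv [-0.03  0.08 -0.1 ] tool err [ 0.1 -0.1  0.1]
[[0.0, -0.0, 0.0], [-0.0, 0.01, -0.01]]
```

Emit:
{"fn": "apply_moves", "kwargs": {"targets": [[[0,0,0],[0,0,0],10],[[0,0,0],[0,0,0],10],[[0,0,0],[0,0,0],10]]}}

```text
time_s: 4.75
tcp_pos: [0.5487, 0.2404, 0.0962]
eef_rot: [-179.9, 0.1, -135.4]
contact_force: [0.8, -0.9, -2.2]
gripper_width: 0.0182
```

Emit:
{"fn": "apply_moves", "kwargs": {"targets": [[[0,0,0],[0,0,0],10],[[0,0,0],[0,0,0],10]], "squeeze": 45}}

```text
time_s: 4.95
tcp_pos: [0.5488, 0.2403, 0.0962]
eef_rot: [-179.9, 0.1, -135.4]
contact_force: [1.3, 0.1, -1.3]
gripper_width: 0.0173
```

```bash
python3 plan.py .5484 .2403 .18 -135.3; python3 - <<'E'
from h import *
import pickle
s=r.get_state();c=r.capture('wrist');save('wh',c);pickle.dump((s,c),open('wh.pkl','wb'))
E
```

```text
t 4.95 p [0.5488 0.2403 0.0962] rpy [-1.7995e+02  9.0000e-02 -1.3540e+02] F [ 1.3  0.1 -1.3] w 17.3 j [ 42.  19. -18.   0. -52. -88.]
N 3 err mm [-0.4 -0.  83.8] rv [-0.05  0.09 -0.1 ] tool err [  0.2   0.1 -83.8]
[[0.0, 0.0, -0.7], [-0.0, 0.0, -0.0]]
[[0.0, 0.0, -0.7], [-0.0, 0.0, -0.0]]
[[0.0, 0.0, -0.7], [-0.0, 0.0, -0.0]]
```

View pics/wh.png

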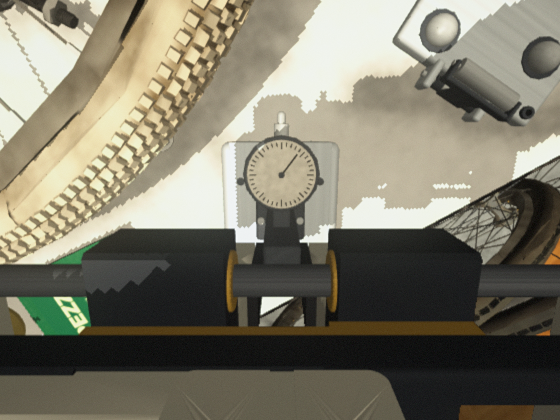

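```bash
python3 - <<'E'
from h import *
import pickle
from scipy.spatial.transform import Rotation as Ro
s,c=pickle.load(open('wh.pkl','rb'));M=wcfw(c,s)
cv2.imwrite('pics/whc.png',cv2.resize(c['img'][100:240,210:350],(600,600),interpolation=cv2.INTER_CUBIC))
R=Ro.from_euler('xyz',s['eef_rot'],degrees=True)
for n,u,v,Z in [('stem',280,112.5,.077),('dial',280.5,174,.087),('platefront L',225,143,.021),('platefront R',336,143,.021)]:
    print(n,(R.inv().apply(rayz(c,u,v,Z,M)-s['tcp_pos'])*1000).round(1))
E
```

```text
stem [70.7  0.5 19.1]
dial [39.9  0.7  9.1]
platefront L [ 51.8 -37.9  75.1]
platefront R [51.9 39.  75. ]
```

View pics/whc.png

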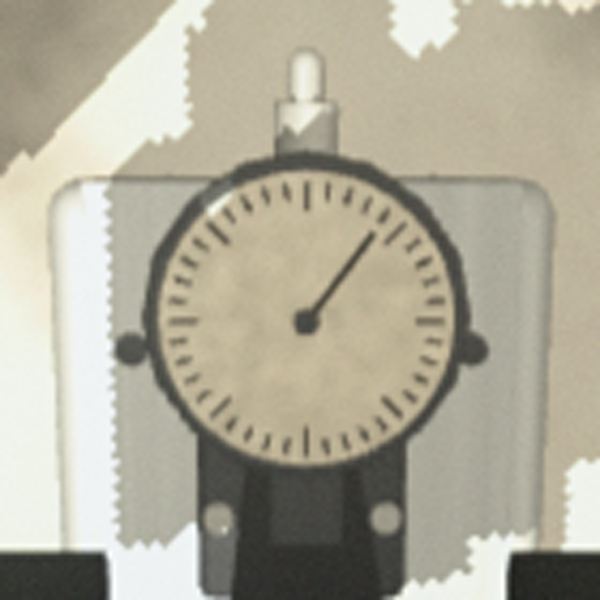

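Emit:
{"fn": "apply_moves", "kwargs": {"targets": [[[0,0,-0.2],[0,0,0],10],[[0,0,-0.6],[0,0,0],10],[[0,0,-0.9],[0,0,0],10],[[0,0,-0.8],[0,0,0],10],[[0,0,0],[0,0,0],10]]}}

```text
time_s: 5.5
tcp_pos: [0.5451, 0.2387, 0.1969]
eef_rot: [179.9, -0.5, -135.5]
contact_force: [0.6, 1.2, -4.2]
gripper_width: 0.0174
```

```bash
python3 plan.py .358 .2558 .19 -76.5
```

```text
t 5.5 p [0.5451 0.2387 0.1969] rpy [ 179.88   -0.47 -135.47] F [ 0.6  1.2 -4.2] w 17.4 j [ 42.  14. -11.  -0. -65. -88.]
N 8 err mm [-187.1   17.1   -6.9] rv [  0.35  -0.37 -58.97] tool err [121.4 143.4   8.2]
[[0.38, 0.45, 0.03], [0.01, -0.01, -0.92]]
[[0.32, 0.49, 0.03], [0.01, -0.01, -0.92]]
[[0.25, 0.53, 0.02], [0.01, -0.01, -0.92]]
[[0.18, 0.56, 0.02], [0.01, -0.01, -0.92]]
[[0.11, 0.58, 0.02], [0.01, -0.01, -0.92]]
```

Emit:
{"fn": "apply_moves", "kwargs": {"targets": [[[0.4,0.45,0],[0,0,-0.9],10],[[0.3,0.5,0],[0,0,-0.9],10],[[0.25,0.5,0],[0,0,-0.9],10],[[0.2,0.55,0],[0,0,-0.9],10],[[0.1,0.6,0],[0,0,-0.9],10]]}}

```text
time_s: 6.0
tcp_pos: [0.4231, 0.2475, 0.1941]
eef_rot: [179.3, -0.5, -98.5]
contact_force: [0.3, 1.0, -3.8]
gripper_width: 0.0174
```

```bash
python3 plan.py .358 .2558 .19 -76.5
```

```text
t 6.0 p [0.4231 0.2475 0.1941] rpy [179.27  -0.48 -98.5 ] F [ 0.3  1.  -3.8] w 17.4 j [ 53.   4. -23.  -0. -63. -61.]
N 3 err mm [-65.1   8.3  -4.1] rv [  0.81  -0.33 -22.01] tool err [ 1.4 65.6  5. ]
[[0.01, 0.55, 0.04], [0.03, -0.01, -0.92]]
[[-0.06, 0.54, 0.04], [0.03, -0.01, -0.92]]
[[-0.13, 0.53, 0.04], [0.03, -0.01, -0.92]]
```

Emit:
{"fn": "apply_moves", "kwargs": {"targets": [[[0,0.55,0.05],[0.03,0,-0.9],10],[[-0.05,0.55,0.05],[0.03,0,-0.9],10],[[-0.1,0.35,0],[0.03,0,-0.7],10],[[0,0,0],[0,0,0],10]]}}

```text
time_s: 6.4
tcp_pos: [0.3575, 0.2529, 0.1875]
eef_rot: [179.5, -0.4, -77.4]
contact_force: [0.1, -0.5, -4.5]
gripper_width: 0.0176
```

```bash
python3 plan.py .358 .2558 .16 -76.5
```

```text
t 6.4 p [0.3575 0.2529 0.1875] rpy [179.49  -0.39 -77.42] F [ 0.1 -0.5 -4.5] w 17.6 j [ 61.  -1. -30.  -0. -62. -48.]
N 1 err mm [  0.5   2.9 -27.5] rv [ 0.51 -0.39 -0.92] tool err [-2.9 -1.4 27.5]
[[-0.07, -0.03, 0.69], [0.06, -0.05, -0.12]]
```

Emit:
{"fn": "apply_moves", "kwargs": {"targets": [[[-0.05,-0.02,0.3],[0.06,-0.05,-0.12],10],[[0,0,0.2],[0,0,0],10],[[0,0,0.1],[0,0,0],10],[[0,0,0],[0,0,0],10]]}}

```text
time_s: 6.8
tcp_pos: [0.3569, 0.2539, 0.1615]
eef_rot: [179.8, -0.1, -76.7]
contact_force: [-0.6, -0.2, -3.5]
gripper_width: 0.0175
```

```bash
python3 plan.py .358 .2558 .14 -76.5;  python3 - <<'E'
from h import *
import pickle
s=r.get_state();c=r.capture('wrist');save('wp',c);pickle.dump((s,c),open('wp.pkl','wb'))
c=r.capture('scene');save('sp',c);cv2.imwrite('pics/spc.png',cv2.resize(c['img'][150:310,90:290],(750,600),interpolation=cv2.INTER_CUBIC))
E
```

```text
t 6.8 p [0.3569 0.2539 0.1615] rpy [ 1.7983e+02 -5.0000e-02 -7.6710e+01] F [-0.6 -0.2 -3.5] w 17.5 j [ 61.   0. -32.  -0. -58. -48.]
N 1 err mm [  1.1   1.9 -21.5] rv [ 0.17 -0.05 -0.21] tool err [-1.6 -1.6 21.5]
[[-0.04, -0.04, 0.54], [0.02, -0.01, -0.03]]
```

View pics/wp.png

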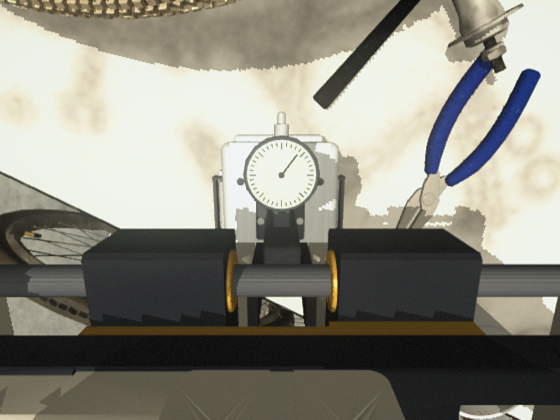

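View pics/spc.png

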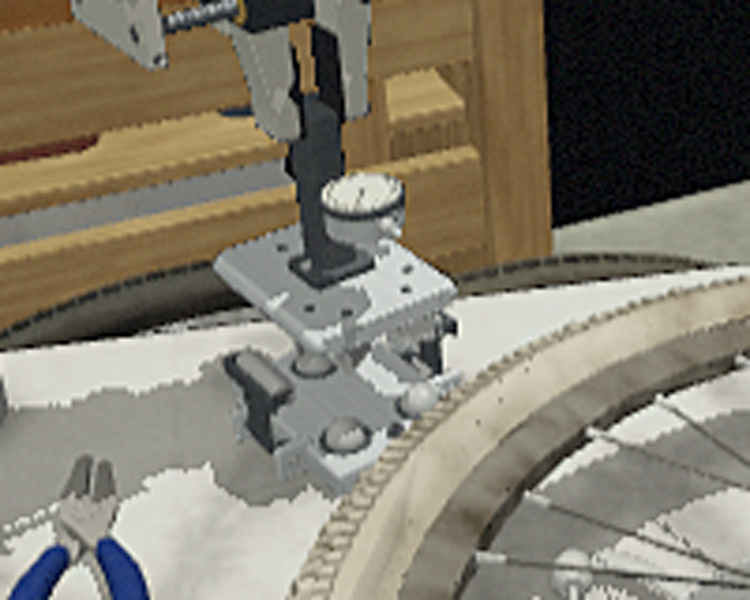

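```bash
python3 - <<'E'
import cv2
i=cv2.imread('pics/wp.png');cv2.imwrite('pics/wpc.png',cv2.resize(i[125:240,205:355],(782,600),interpolation=cv2.INTER_CUBIC))
from h import *
import pickle
s,c=pickle.load(open('wp.pkl','rb'));M=wcfw(c,s)
# predicted roller ends inner/outer & base front corners for base pose
t=np.array([357.9,255.8]);a=np.radians(103.5);R=np.array([[np.cos(a),-np.sin(a)],[np.sin(a),np.cos(a)]])
def pr(x,y,z): return ((proj(c,np.r_[(R@[x,y]+t)/1000,z/1000],M)[0]+.5-[205,125])*[782/150,600/115]).round(0)
for p in [(-20,50,47),(20,50,47),(-20,-50,47),(20,-50,47),(-56,40,16),(-56,-40,16)]: print(p,pr(*p))
E
```

```text
(-20, 50, 47) [700. 289.]
(20, 50, 47) [690. 531.]
(-20, -50, 47) [ 68. 291.]
(20, -50, 47) [ 80. 533.]
(-56, 40, 16) [619.  50.]
(-56, -40, 16) [149.  52.]
```

View pics/wpc.png

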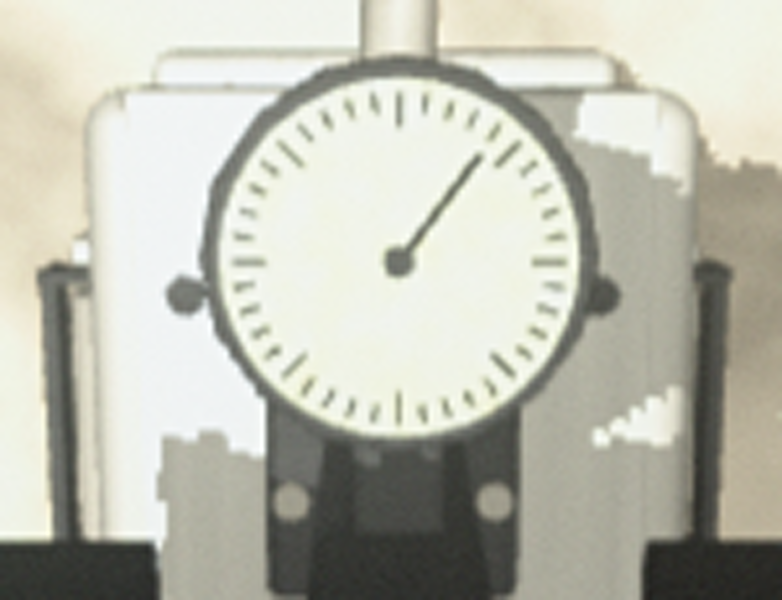

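```bash
python3 - <<'E'
from h import *
import pickle
from scipy.spatial.transform import Rotation as Ro
for n in ['wb','wg','wh','wp']:
    s,c=pickle.load(open(n+'.pkl','rb'));print(n,c['cx'],c['fx'],c['mount'][:3,3],c['mount'][1])
    if n in('wh','wp'):
        # rays directly in tool frame
        dz=s['tcp_pos'][2]-.0962
        fs=lambda u,v,Z:(Ro.from_euler('xyz',s['eef_rot'],degrees=True).inv().apply(rayz(c,u,v,Z+dz,wcfw(c,s))-s['tcp_pos'])*1000).round(2)
        if n=='wh': q=lambda x,y:(210+x/4.2857-.5,100+y/4.2857-.5); pts=dict(stem=(306,50,.077),dial=(306,322,.087),pl=(48,190,.021),pr=(554,190,.021))
        else: q=lambda x,y:(205+x/5.2133-.5,125+y/5.2174-.5); pts=dict(dial=(399,262,.087),pl=(85,110,.021),pr=(697,110,.021))
        for k,(x,y,Z) in pts.items(): print(k,q(x,y),fs(*q(x,y),Z))
E
```

```text
wb 281.36506813016837 346.2026271117431 [ 0.06481426  0.00072655 -0.16873956] [ 9.99999811e-01 -4.69463264e-04 -3.95812834e-04  7.26554997e-04]
wg 281.36506813016837 346.2026271117431 [ 0.06581244  0.00115832 -0.16873783] [ 9.99999840e-01 -5.05349745e-04 -2.55541221e-04  1.15832365e-03]
wh 281.36506813016837 346.2026271117431 [ 0.06582799  0.00115678 -0.16873701] [ 9.99999840e-01 -5.02285393e-04 -2.59427246e-04  1.15678210e-03]
stem (280.90023800079337, 111.16670555568518) [71.4   0.94 19.08]
dial (280.90023800079337, 174.6335837786126) [39.55  0.95  9.14]
pl (220.70003733345777, 143.8334811116037) [ 51.25 -40.86  75.16]
pr (338.76709755699187, 143.8334811116037) [51.3  40.98 75.08]
wp 281.36506813016837 346.2026271117431 [ 0.06478827  0.0006906  -0.16873444] [ 9.99999811e-01 -4.66973010e-04 -3.99391555e-04  6.90596617e-04]
dial (281.03501620854354, 174.71658297236172) [38.41  0.58  9.24]
pl (220.80445207450174, 145.58329819450302) [ 48.96 -41.26  75.12]
pr (338.1965070109144, 145.58329819450302) [48.99 40.25 75.37]
```

Emit:
{"fn": "apply_moves", "kwargs": {"targets": [[[-0.03,-0.03,0.25],[0.02,0,-0.02],10],[[0,0,0.2],[0,0,0],10],[[0,0,0.1],[0,0,0],10],[[0,0,0],[0,0,0],10]]}}

```text
time_s: 7.3
tcp_pos: [0.3588, 0.2561, 0.1385]
eef_rot: [-179.9, -0.0, -76.6]
contact_force: [0.7, 0.4, -3.7]
gripper_width: 0.0171
```

```bash
python3 plan.py .3575 .2549 .1163 -76.5
```

```text
t 7.3 p [0.3588 0.2561 0.1385] rpy [-179.93   -0.    -76.59] F [ 0.7  0.4 -3.7] w 17.1 j [ 61.   2. -34.   0. -54. -48.]
N 1 err mm [ -1.3  -1.2 -22.2] rv [-0.07 -0.   -0.09] tool err [ 0.9  1.6 22.2]
[[0.02, 0.04, 0.55], [-0.01, -0.0, -0.01]]
```

Emit:
{"fn": "apply_moves", "kwargs": {"targets": [[[0.02,0.04,0.05],[0,0,0],10],[[0,0,0],[0,0,0],10]]}}

```text
time_s: 7.5
tcp_pos: [0.3573, 0.2547, 0.1361]
eef_rot: [-180.0, -0.0, -76.6]
contact_force: [-1.0, -0.2, -4.2]
gripper_width: 0.0177
```

```bash
python3 plan.py .3575 .2549 .1163 -76.5; python3 - <<'E'
from h import *
import pickle
s=r.get_state();c=r.capture('wrist');pickle.dump((s,c),open('wq.pkl','wb'));print(c['mount'][:3,3])
cv2.imwrite('pics/wqc.png',cv2.resize(c['img'][125:240,205:355],(782,600),interpolation=cv2.INTER_CUBIC))
c=r.capture('scene');cv2.imwrite('pics/sqc.png',cv2.resize(c['img'][180:290,130:230],(545,600),interpolation=cv2.INTER_CUBIC))
M=wcfw(*(pickle.load(open('wq.pkl','rb'))[::-1]));c=pickle.load(open('wq.pkl','rb'))[1]
t=np.array([357.9,255.8]);a=np.radians(103.5);R=np.array([[np.cos(a),-np.sin(a)],[np.sin(a),np.cos(a)]])
def pr(x,y,z): return ((proj(c,np.r_[(R@[x,y]+t)/1000,z/1000],M)[0]+.5-[205,125])*[782/150,600/115]).round(0)
for p in [(-20,50,47),(-20,-50,47),(-56,40,16),(-56,-40,16)]: print(p,pr(*p))
E
```

```text
t 7.5 p [0.3573 0.2547 0.1361] rpy [-1.7995e+02 -3.0000e-02 -7.6590e+01] F [-1.  -0.2 -4.2] w 17.7 j [ 61.   2. -34.   0. -54. -48.]
N 1 err mm [  0.2   0.2 -19.8] rv [-0.05 -0.03 -0.09] tool err [-0.1 -0.2 19.8]
[[-0.0, -0.01, 0.5], [-0.01, -0.0, -0.01]]
[ 0.06478699  0.00068993 -0.16873683]
(-20, 50, 47) [735. 313.]
(-20, -50, 47) [ 44. 314.]
(-56, 40, 16) [646.  52.]
(-56, -40, 16) [135.  52.]
```

View pics/wqc.png

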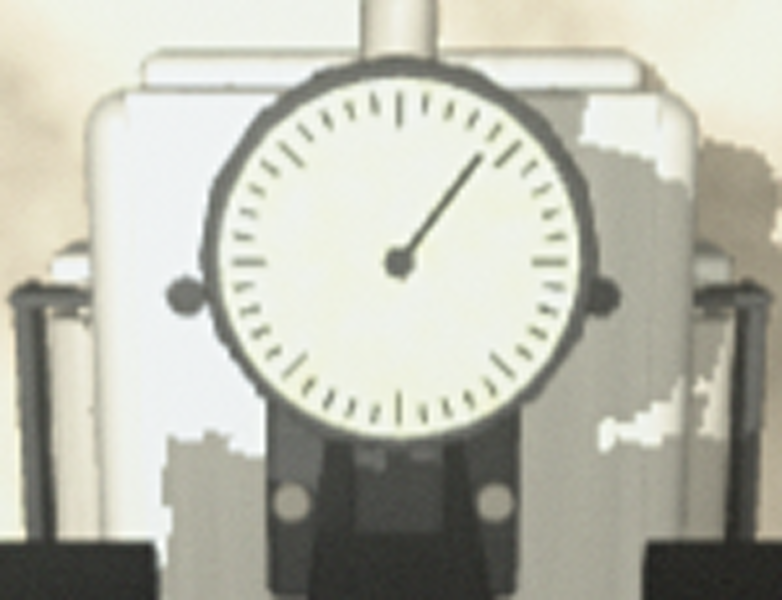

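View pics/sqc.png

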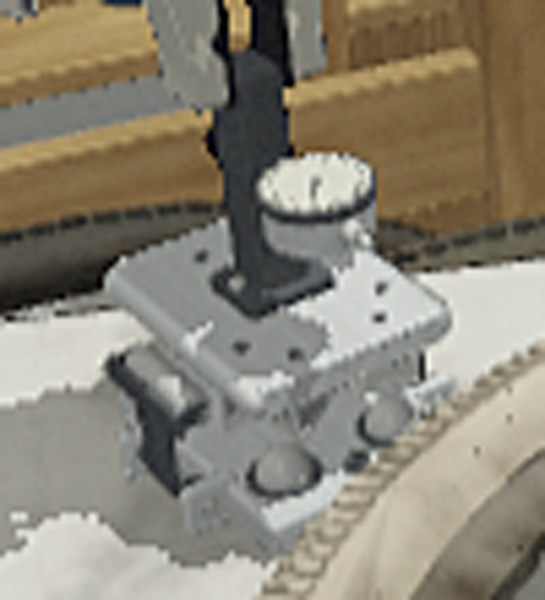

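```bash
python3 - <<'E'
from h import *
import pickle
from scipy.spatial.transform import Rotation as Ro
s,c=pickle.load(open('wq.pkl','rb'))
R=Ro.from_euler('xyz',s['eef_rot'],degrees=True)
f=lambda x,y,Z:(R.inv().apply(rayz(c,205+x/5.2133-.5,125+y/5.2174-.5,Z,wcfw(c,s))-s['tcp_pos'])*1000).round(2)
print(f(392,50,.016),f(391,89,.0669),f(391,262,.087+.04), 'home tcp in tool',R.inv().apply(np.array([.3579,.2558,0])-s['tcp_pos'])*1000)
img=c['img'][125:165,240:320].max(2)
for u in (232,236,325,330): print(u,c['img'][128:150,u].sum(1))
E
```

```text
[ 55.3   -0.59 120.18] [52.04 -0.5  69.28] [38.42 -0.21  9.17] home tcp in tool [ -0.98341381  -0.71539504 136.14764152]
232 [717 717 714 716 718 716 713 707 658 591 626 646 639 526 572 705 728 724
 724 727 726 725]
236 [715 714 717 716 718 717 608 575 668 710 725 727 727 613 583 703 729 727
 726 724 724 726]
325 [690 681 685 683 684 680 647 578 623 683 706 713 715 629 513 648 713 715
 716 711 713 715]
330 [702 700 700 698 697 695 696 701 701 629 549 517 492 479 503 651 707 713
 709 707 709 712]
```

Emit:
{"fn": "apply_moves", "kwargs": {"targets": [[[0,0,0.1],[0,0,0],10],[[0,0,0.1],[0,0,0],10]]}}

```text
time_s: 7.8
tcp_pos: [0.3581, 0.2559, 0.1292]
eef_rot: [-179.8, 0.1, -76.6]
contact_force: [-2.0, -1.3, 7.4]
gripper_width: 0.0176
```

```bash
python3 plan.py .3573 .2547 .1163 -76.5
```

```text
t 7.8 p [0.3581 0.2559 0.1292] rpy [-1.7981e+02  9.0000e-02 -7.6560e+01] F [-2.  -1.3  7.4] w 17.6 j [ 61.   3. -35.   0. -52. -48.]
N 1 err mm [ -0.8  -1.2 -12.9] rv [-0.19  0.09 -0.06] tool err [ 1.   1.1 12.9]
[[0.02, 0.03, 0.32], [-0.02, 0.01, -0.01]]
```

Emit:
{"fn": "apply_moves", "kwargs": {"targets": [[[0.04,0.04,0.12],[-0.02,0,0],10],[[0.01,0.01,0.1],[0,0,0],10]]}}

```text
time_s: 8.0
tcp_pos: [0.3577, 0.2549, 0.121]
eef_rot: [-179.8, 0.2, -76.5]
contact_force: [-0.6, 0.5, -4.2]
gripper_width: 0.017
```

```bash
python3 plan.py .3573 .2547 .1163 -76.5
```

```text
t 8.0 p [0.3577 0.2549 0.121 ] rpy [-179.8     0.22  -76.52] F [-0.6  0.5 -4.2] w 17.0 j [ 61.   3. -36.  -0. -51. -48.]
N 1 err mm [-0.4 -0.2 -4.7] rv [-0.2   0.22 -0.02] tool err [0.2 0.4 4.7]
[[0.0, 0.01, 0.12], [-0.03, 0.03, -0.0]]
```

Emit:
{"fn": "apply_moves", "kwargs": {"targets": [[[0.01,0.02,0.08],[-0.03,0.03,0],10],[[0.01,0.01,0.06],[0,0,0],10]]}}

```text
time_s: 8.2
tcp_pos: [0.3575, 0.2547, 0.1153]
eef_rot: [-179.9, 0.0, -76.5]
contact_force: [0.2, -2.7, 23.0]
gripper_width: 0.0169
```

```bash
python3 plan.py .3573 .2547 .1163 -76.5
```

```text
t 8.2 p [0.3575 0.2547 0.1153] rpy [-1.7994e+02  1.0000e-02 -7.6470e+01] F [ 0.2 -2.7 23. ] w 16.9 j [ 61.   4. -36.   0. -50. -48.]
N 1 err mm [-0.2 -0.   1. ] rv [-0.06  0.01  0.03] tool err [-0.   0.2 -1. ]
[[-0.0, 0.01, -0.02], [-0.01, 0.0, 0.0]]
```

```bash
python3 - <<'E'
from h import *
c=r.capture('scene');cv2.imwrite('pics/srs.png',cv2.resize(c['img'][180:290,130:230],(545,600),interpolation=cv2.INTER_CUBIC))
c=r.capture('wrist');cv2.imwrite('pics/wrs.png',cv2.resize(c['img'][125:240,205:355],(782,600),interpolation=cv2.INTER_CUBIC))
s=r.get_state();print(s['tcp_pos'],s['contact_force'],s['moment'])
E
```

```text
[0.35752018 0.25468842 0.11552634] [0.46825834 0.29649558 3.52457015] [ 0.15845208 -0.38163697  0.04339769]
```

View pics/srs.png

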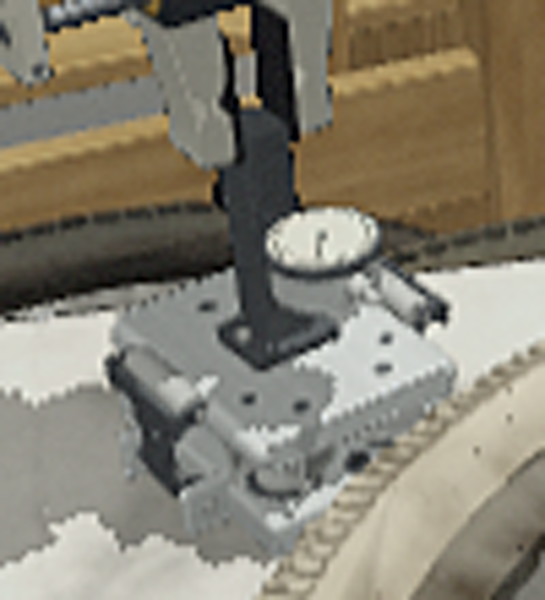

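View pics/wrs.png

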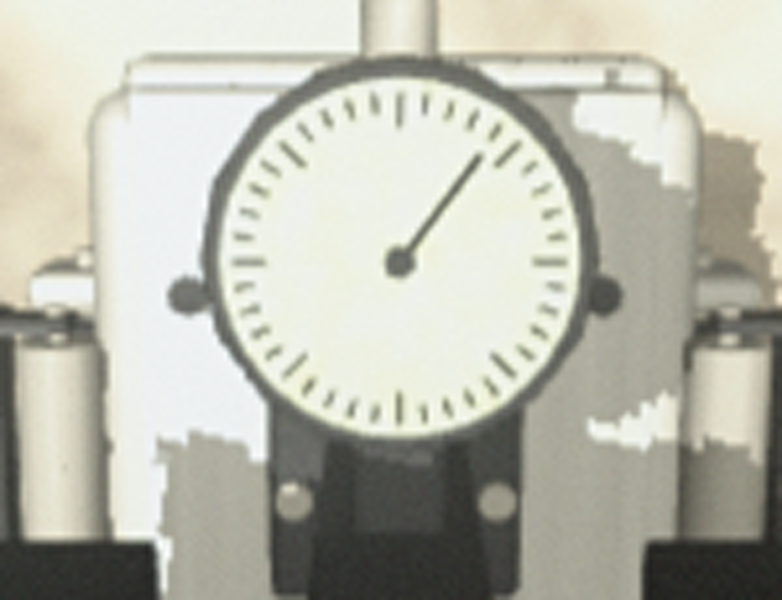

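Emit:
{"fn": "apply_moves", "kwargs": {"targets": [[[0,0,0.05],[0,0,0],10],[[0,0,0.03],[0,0,0],10]]}}

```text
time_s: 8.5
tcp_pos: [0.3593, 0.2551, 0.1154]
eef_rot: [-179.7, -0.0, -76.4]
contact_force: [-6.3, -1.4, 13.4]
gripper_width: 0.0172
```

```bash
python3 plan.py .3573 .2547 .1163 -76.5
```

```text
t 8.5 p [0.3593 0.2551 0.1154] rpy [-1.7975e+02 -3.0000e-02 -7.6350e+01] F [-6.3 -1.4 13.4] w 17.2 j [ 61.   4. -36.   0. -50. -48.]
N 1 err mm [-2.  -0.4  0.9] rv [-0.25 -0.03  0.15] tool err [-0.1  2.1 -1. ]
[[-0.0, 0.05, -0.02], [-0.03, -0.0, 0.02]]
```

Emit:
{"fn": "apply_moves", "kwargs": {"targets": [[[0,0.05,0],[-0.03,0,0.02],10],[[0,0,0],[0,0,0],10]], "squeeze": 15}}

```text
time_s: 8.7
tcp_pos: [0.3581, 0.2547, 0.1158]
eef_rot: [-179.9, -0.0, -76.5]
contact_force: [0.8, 0.3, -3.2]
gripper_width: 0.0178
```

```bash
python3 plan.py .3573 .2547 .1155 -76.5
```

```text
t 8.7 p [0.3581 0.2547 0.1158] rpy [-1.7991e+02 -4.0000e-02 -7.6500e+01] F [ 0.8  0.3 -3.2] w 17.8 j [ 61.   4. -36.   0. -50. -48.]
N 1 err mm [-0.8 -0.  -0.3] rv [-0.09 -0.04  0.  ] tool err [-0.1  0.7  0.3]
[[-0.0, 0.02, 0.01], [-0.01, -0.01, 0.0]]
```

Emit:
{"fn": "apply_moves", "kwargs": {"targets": [[[0,0.02,0.01],[0,0,0],10],[[0,0,0],[0,0,0],24],[[0,0,0],[0,0,0],40],[[0,0,0],[0,0,0],60],[[0,0,0],[0,0,0],60]], "squeeze": 3}}

```text
time_s: 9.2
tcp_pos: [0.357, 0.2543, 0.1151]
eef_rot: [-180.0, -0.1, -76.5]
contact_force: [1.1, 0.8, 0.2]
gripper_width: 0.0423
```

```bash
python3 plan.py .3573 .2547 .1155 -76.5; python3 - <<'E'
from h import *
import pickle
s=r.get_state();c=r.capture('wrist');save('wz',c);pickle.dump((s,c),open('wz.pkl','wb'))
E
```

```text
t 9.2 p [0.357  0.2543 0.1151] rpy [-1.7996e+02 -1.0000e-01 -7.6490e+01] F [1.1 0.8 0.2] w 42.3 j [ 62.   3. -36.   0. -50. -48.]
N 1 err mm [0.3 0.4 0.4] rv [-0.04 -0.1   0.01] tool err [-0.3 -0.4 -0.4]
[[-0.01, -0.01, -0.01], [-0.01, -0.01, 0.0]]
```

View pics/wz.png

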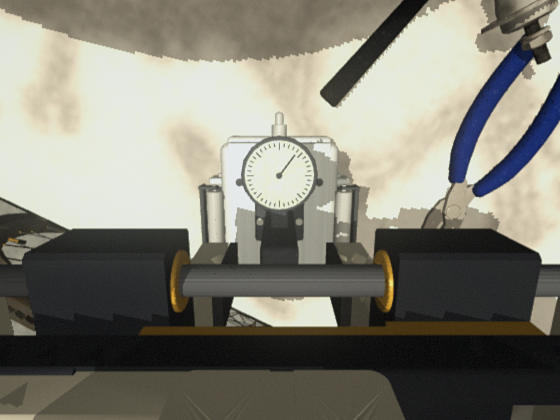

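The gauge stays put with the fingers open, and a roller sits on each plate edge at about (215,215) and (344,215). I'll retreat straight up.

Emit:
{"fn": "apply_moves", "kwargs": {"targets": [[[0,0,-0.2],[0,0,0],70],[[0,0,-0.6],[0,0,0],70],[[0,0,-0.8],[0,0,0],70],[[0,0,-0.9],[0,0,0],70],[[-0.3,0,-0.7],[0,0,0],70]]}}

```text
time_s: 9.75
tcp_pos: [0.3523, 0.2629, 0.2455]
eef_rot: [179.6, -0.5, -76.6]
contact_force: [0.6, 0.9, -0.8]
gripper_width: 0.0699
```

Emit:
{"fn": "apply_moves", "kwargs": {"targets": [[[-0.8,0,0],[0,0,0],70],[[-0.9,0,0],[0,0,0],70],[[-0.8,0,0],[0,0,0],70],[[0,0,0],[0,0,0],70]]}}

```text
time_s: 10.15
tcp_pos: [0.3299, 0.3659, 0.2541]
eef_rot: [-179.8, 0.1, -76.6]
contact_force: [-0.1, 0.2, -1.0]
gripper_width: 0.07
```

```bash
python3 - <<'E'
from h import *
import pickle
s=r.get_state();print(s['time_s'],s['tcp_pos'],s['eef_rot'],s['contact_force'])
c=r.capture('wrist');save('we',c);pickle.dump((s,c),open('we.pkl','wb'))
c=r.capture('scene');pickle.dump(c,open('se.pkl','wb'));cv2.imwrite('pics/se.png',cv2.resize(c['img'][180:290,130:230],(545,600),interpolation=cv2.INTER_CUBIC))
c=r.capture('top');pickle.dump(c,open('te.pkl','wb'));cv2.imwrite('pics/te.png',cv2.resize(c['img'][265:340,225:300],(600,600),interpolation=cv2.INTER_CUBIC));save('te_full',c)
t=np.array([357.9,255.8]);a=np.radians(103.5);R=np.array([[np.cos(a),-np.sin(a)],[np.sin(a),np.cos(a)]])
for c,n in((pickle.load(open('te.pkl','rb')),'top'),(pickle.load(open('se.pkl','rb')),'scene')):
    v,u=np.mgrid[0:420,0:560];z=c['z_map']
    P=np.stack([(u-c['cx'])/c['fx']*z,-(v-c['cy'])/c['fy']*z,-z,1+0*z],-1)@np.linalg.inv(c['camera_from_world']).T
    P=P[z>0][:,:3]*1000; L=(P[:,:2]-t)@R
    for nm,x0,x1,y0,y1 in [('post',-8,8,-6,6),('dial',-52,-28,-10,10),('plate FL',-50,-25,22,33),('FR',-50,-25,-33,-22),('BL',26,50,18,33),('BR',26,50,-33,-18)]:
        m=(L[:,0]>x0)&(L[:,0]<x1)&(L[:,1]>y0)&(L[:,1]<y1);m2=m&(P[:,2]<60) if 'pos' not in nm and nm!='dial' else m
        print(n,nm,m2.sum(),np.median(P[m2,2]).round(1) if m2.any() else None)
E
```

```text
10.15 [0.32987964 0.36585489 0.25411103] [-1.79827620e+02  9.11657111e-02 -7.66331935e+01] [-0.11942584  0.15979059 -1.01050508]
top post 53 134.8
top dial 123 107.1
top plate FL 60 46.7
top FR 58 46.9
top BL 82 46.7
top BR 81 46.9
scene post 32 135.4
scene dial 215 47.8
scene plate FL 110 27.4
scene FR 46 48.1
scene BL 51 47.1
scene BR 0 None
```

View pics/we.png

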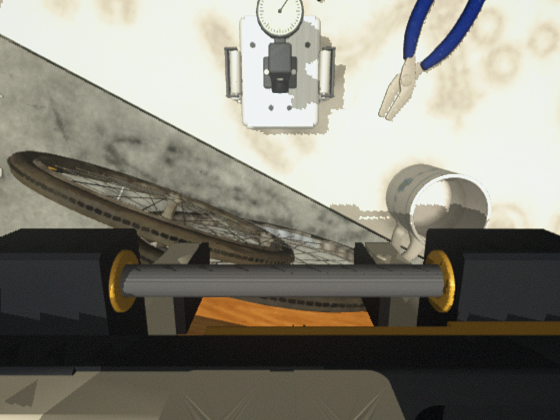

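View pics/se.png

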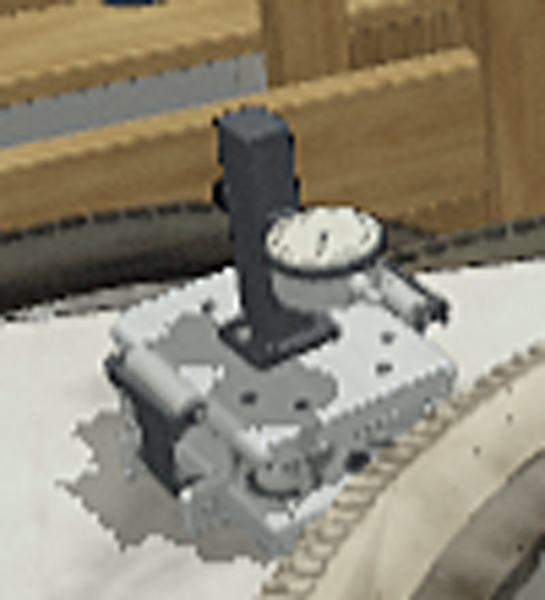

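View pics/te_full.png

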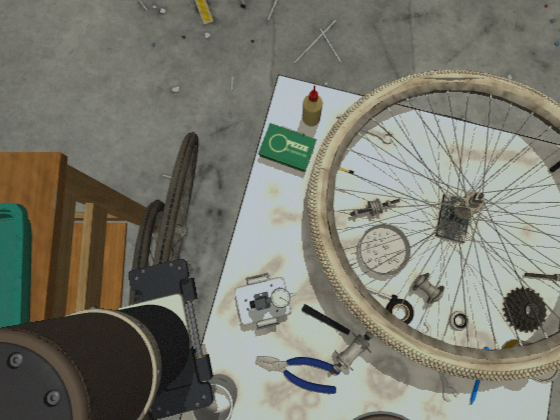

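The plate is level: all four corners read 46.7–46.9 mm, against 47.1 mm expected when home. The post top is at about 135 mm, where 135.1 mm is expected. Both rollers are over the plate edges, and the bottle is still at (313,105).

```bash
python3 -c "
from h import *
print(r.close_job())"
```

```text
the job is handed in; nothing more can be done
None
```

The gauge is back on its three-ball base with its stem facing the wheel, and I handed the job in at about 10.3 s. I gripped it by the post and turned it about 60°. I kept hold of it through the roller snap, pressed it until it stopped at the home height, and then let go.

**Last checks**
- **Level:** the top camera put all four corners of the plate at 46.7–46.9 mm (47.1 mm expected when home). The post top was at 134.8–135.4 mm (135.1 mm expected).
- **Rollers:** both sit over the plate edges.
- **Forces:** the highest reading was about 23 N while pressing down, and the fingers touched nothing at the end.
- **Oil bottle:** it looks unmoved in the top view.

**What disagreed**
- **Measured arm position:** it differed from the camera views by about 1 mm, so I lined the gauge up using a wrist picture showing both it and the base.
- **Final press:** the tool drifted about 2 mm sideways, with up to 6 N sideways. I moved it back before letting go.
- **Scene camera heights:** dial and plate patches seen from this camera were partly hidden or mixed with other surfaces, so I ignored them.

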